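Put the lids back on the studio pots

TASK

The four storage pots on the painter's bench are open and their wooden lids are piled on the sketchbook: take the pile apart and put each lid on the pot it fits, the smallest lid on the smallest pot and so on up, each lid fully home and flat on the rim. Leave the pots standing where they are (an inch of shift does no harm), tip none of them, and leave the little amber bottle standing.

Things in the scene. Friction and masses are not known exactly. Their poses are not given: they have to be found in the camera images.
- lid_small_mid (a point): centre of the smallest of four plain beech lids, at the start on top of the pile, on the 48 mm lid. 17 mm high: disc 38 mm across, 10 mm thick; under it a plug 21 mm across, 7 mm deep, lower edge chamfered 3 mm. It stands on the plug: the disc's underside is 1.5 mm below this point, the top 8.5 mm above. Thin dark line round its top. z up. About 15 g.
- lid_medium_mid (a point): centre of the second smallest of four plain beech lids, at the start second from the top, on the 58 mm lid. 17 mm high: disc 48 mm across, 10 mm thick; under it a plug 31 mm across, 7 mm deep, lower edge chamfered 3 mm. It stands on the plug: the disc's underside is 1.5 mm below this point, the top 8.5 mm above. Thin dark line round its top. z up. About 20 g.
- lid_large_mid (a point): centre of the second largest of four plain beech lids, at the start third from the top, on the 68 mm lid. 17 mm high: disc 58 mm across, 10 mm thick; under it a plug 41 mm across, 7 mm deep, lower edge chamfered 3 mm. It stands on the plug: the disc's underside is 1.5 mm below this point, the top 8.5 mm above. Thin dark line round its top. z up. About 28 g.
- lid_largest_mid (a point): centre of the largest of four plain beech lids, at the start at the bottom of the pile, on the black sketchbook (fixed, 120 mm square, 18 mm thick). 17 mm high: disc 68 mm across, 10 mm thick; under it a plug 51 mm across, 7 mm deep, lower edge chamfered 3 mm. It stands on the plug: the disc's underside is 1.5 mm below this point, the top 8.5 mm above. Thin dark line round its top. z up. About 38 g.
- pot_small: the smallest of four open round white stoneware pots, loose, upright, brass tacks inside well below the rim: 33 mm outside diameter, 42 mm high, mouth 26 mm. Origin at the centre of its underside, z up. Takes the 38 mm lid: when home its plug hangs in the mouth with 2.5 mm play all round, its disc lies flat on the rim and its centre is 43.5 mm above this origin.
- pot_medium: the second smallest of four open round white stoneware pots, loose, upright, black charcoal sticks inside well below the rim: 43 mm outside diameter, 50 mm high, mouth 36 mm. Origin at the centre of its underside, z up. Takes the 48 mm lid: when home its plug hangs in the mouth with 2.5 mm play all round, its disc lies flat on the rim and its centre is 51.5 mm above this origin.
- pot_large: the second largest of four open round white stoneware pots, loose, upright, plywood stretcher wedges inside well below the rim: 53 mm outside diameter, 58 mm high, mouth 46 mm. Origin at the centre of its underside, z up. Takes the 58 mm lid: when home its plug hangs in the mouth with 2.5 mm play all round, its disc lies flat on the rim and its centre is 59.5 mm above this origin.
- pot_largest: the largest of four open round white stoneware pots, loose, upright, pencil stubs inside well below the rim: 63 mm outside diameter, 66 mm high, mouth 56 mm. Origin at the centre of its underside, z up. Takes the 68 mm lid: when home its plug hangs in the mouth with 2.5 mm play all round, its disc lies flat on the rim and its centre is 67.5 mm above this origin.
- medium_bottle: small amber glass bottle of painting medium with a black cap, loose, standing among the pots, 42 mm across and 80 mm high; to be left standing. Origin at the centre of its underside.
There are look-alikes about, which are no part of the job. What is shaped like the part that bears lid_small_mid but purple or red is not meant. Leave any purple look-alike of the medium_bottle alone.

How it is judged:
By the outcome, as a careful person would: the job done as asked, in the order asked, and still so for the second after the job is handed in, with the robot touching nothing.
It also fails if it takes over 112 s, if anything falls off the work surface, if the arm or the gripper's body presses on something with over 40 N, if the wrist force passes 120 N, or if a joint passes its speed limit or range.

ROBOT

A 6-joint arm with a two-finger parallel gripper is mounted at the origin on the work surface. World frame = base frame: x ahead of the robot, y to its left, z up, the work surface at z = 0. Lengths are in mm, angles in rad, forces in N, time in s.
With the tool pointing down it reaches from about 300 to 775 mm from the base axis. Payload 14.6 kg.
Tool frame: the origin (TCP) lies on the centre line of the jaws, within the pads' length; the fingertips stand 19 mm ahead of it and the grasp point (between the pads) is the TCP (bot.tip_reach is the distance from the TCP to the fingertips, in mm); z points along the fingers, y is the line along which they close (so a half turn about z gives the same grasp; the last joint's range is limited). The gripper opens to 85 mm and grips with 20 to 120 N. Pads are 22 mm wide; open, the fingers measure 114 mm over their backs; the gripper's body (76 mm by 85 mm) begins 54 mm behind the grasp point. The pads swing forward as they close: fully open they stand 13 mm farther back than shut.
Start: joints at [1.065, 0.3, 1.521, -0, 1.321, -0.067], TCP at [233.666, 497.885, 250.281] pointing down, gripper open.
Joint ranges: [-3.03, 3.03], [-0.79, 2.21], [0.23, 2.52], [-1.04, 4.18], [0, 3.07], [-2.55, 2.55]. Speed limits (rad/s): [2.22, 2.22, 2.57, 3.14, 3.14, 3.14].

INTERFACE

Orientations are given as a unit quaternion [w, x, y, z].
In Python, from rig import bot gives the robot as it stands. Calls block until the motion is done:
- bot.move_to(position, orientation): joint-space move of the TCP to a pose.
- bot.servo_line(position, attitude=None, speed=150, until_force=None): straight line of the TCP; attitude=None keeps the orientation; speed is the mean speed in mm/s. With until_force (N) it stops when the force on the tool has changed by that much, and returns True; else False.
- bot.move_joints(angles): joint-space move.
- bot.move_gripper(opening, grip_force=None): finger opening in mm; grip_force is the grip in N (None keeps the last); returns when the fingers have stopped.
- bot.dwell(seconds).
- bot.ik(position, orientation): joint angles nearest the present ones, or None.
- bot.read_state(): the state.
- bot.read_camera(name): name is "scene" or "top" or "wrist"; returns a dict with "image" (400x640x3 uint8, blue, green, red), "depth" (400x640 float32, mm along the optical axis (not along the pixel's ray), 0 where there is no reading), "fovy" (degrees; the focal length in pixels is half the picture's height over the tangent of half this angle, whatever the lens; pixels are square), "cx", "cy" (the principal point, pixels), "k1" (the pictures are not rectified: a ray, as slopes to the right and down, at radius r is drawn at 1 + k1 r^2 times it, then the intrinsics apply), "eye" and "attitude" of the camera in the world; the wrist camera has in their place "mount" (4x4, takes a point from camera to tool coordinates, whose origin is the TCP and whose axes are the flange's). Camera axes: x right, y down, z forward; pixel columns grow to the right and rows downward; lengths in mm; the calibration is good to about 2 mm. A picture is of the moment at which its call begins: read the wrist's pose just before it.
A pose or a line that the arm cannot do raises bot.MotionError and nothing moves.
- bot.finish_job(): hands the job in; it is judged then, once.
The state is a dict: "clock": time; "joint_positions": joint angles; "qvel": joint speeds; "effort": joint torques, N m; "ee_pos": TCP position; "tool_rot": TCP orientation; "ft_force": force on the tool from outside, world axes, zero at the start; "moment": the same for the moment, N m; "grip_width": finger opening in mm; "grip_force": force on a finger pad.
Only numpy, scipy, OpenCV 4.12 (cv2) and the standard library are available. Lean on these libraries where they do the work, as an engineer would, in place of code of your own. Each camera call takes 0.05 s, during which the arm holds its last target. There are 200 camera calls.

## Working session

There is one attempt and no reset: what is moved stays moved. The work goes in short steps, each a Python script; the robot and the scene stay as the last script left them, time stands still between calls to the robot, and variables do not carry over. Pictures are saved under pics/ and viewed, at most 14 in all, crops included, and the job is handed in when it is done.

```bash
mkdir -p pics; ls; cat > h.py <<'E'
import numpy as np, cv2
from rig import bot
from scipy.spatial.transform import Rotation as R
def rot(q): return R.from_quat([q[1],q[2],q[3],q[0]]).as_matrix()
def cam(name):
    s=bot.read_state(); c=bot.read_camera(name)
    if 'mount' in c:
        T=np.eye(4);T[:3,:3]=rot(s['tool_rot']);T[:3,3]=s['ee_pos']
        M=T@np.array(c['mount']); c['E']=M[:3,3]; c['A']=M[:3,:3]
    else:
        c['E']=np.array(c['eye']); a=np.array(c['attitude']); c['A']=rot(a) if a.size==4 else a
    c['f']=200/np.tan(np.radians(c['fovy'])/2)
    return c
def rays(c,px):
    px=np.atleast_2d(px).astype(float); d=(px-[c['cx'],c['cy']])/c['f']; u=d.copy()
    for _ in range(10): u=d/(1+c['k1']*(u**2).sum(1,keepdims=True))
    return np.c_[u,np.ones(len(u))]@c['A'].T
def onplane(c,px,z):
    r=rays(c,px); return c['E']+r*((z-c['E'][2])/r[:,2:])
def withdepth(c,px):
    px=np.atleast_2d(px).astype(int); return c['E']+rays(c,px)*c['depth'][px[:,1],px[:,0]][:,None]
E
python3 - <<'E'
from h import *
for n in('top','scene','wrist'):
    c=cam(n); cv2.imwrite(f'pics/{n}0.png',c['image']); print(n,c['E'],c['A'].round(2).tolist(),c['fovy'],c['k1'])
s=bot.read_state();print(s['tool_rot'],s['clock'],s['ft_force'])
E
```

```text
pics
top [522.36605372 -10.74682997 906.49471588] [[-0.0, -1.0, 0.06], [-1.0, 0.0, 0.01], [-0.01, -0.06, -1.0]] 52.499479489946566 -0.07463237743820016
scene [1226.77995737  225.77684928  591.19486078] [[-0.32, 0.56, -0.77], [0.95, 0.18, -0.26], [-0.01, -0.81, -0.59]] 53.533445873617616 -0.06566557095390918
wrist [159.10254578 533.2041032  374.37709354] [[0.43, 0.86, 0.29], [0.9, -0.4, -0.14], [-0.0, 0.32, -0.95]] 70.72901307004514 -0.005354789287663411
[-1.21189184e-04  2.17640882e-01  9.76028827e-01 -4.00618495e-04] 0.15 [ 0.30191715 -0.05551524  0.70766564]
```

View pics/top0.png

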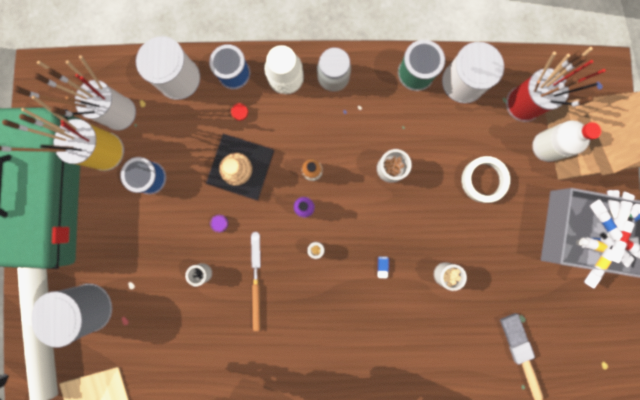

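View pics/scene0.png

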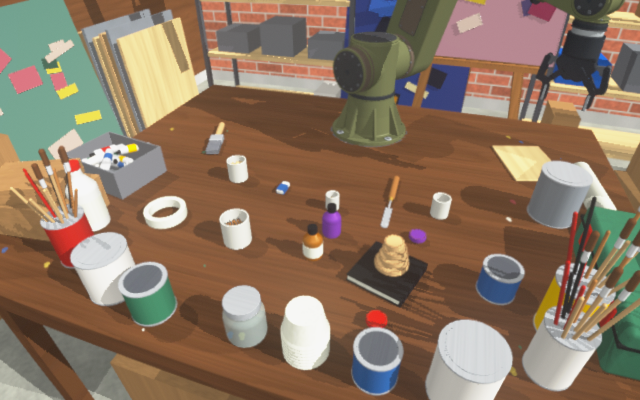

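Top view: the pile is on the sketchbook at (236,168). Pots are largest (395,165), large (451,276), medium (198,274) and small (316,250). The bottle is at (312,170).

Possible mix-ups:
- **Lids:** purple disc (219,223) and red disc (239,112). Neither is beech, so neither is meant.
- **Bottles:** purple bottle (304,207). To be left alone.
- **Pots:** white jar (284,70) and tape ring (486,180).

I chose the beech pile and the four pots by their contents. Next come rough positions, then close wrist views.

```bash
cat >> h.py <<'E'
def down(yaw):
    q=(R.from_euler('z',yaw)*R.from_euler('x',np.pi)).as_quat(); return [q[3],q[0],q[1],q[2]]
def disc(c,xy,z,rad,tol=3.5):
    """circle of the surface at height z near xy: depth mask, outer contour, rays on plane z"""
    v,u=np.mgrid[0:400,0:640]; px=np.c_[u.ravel(),v.ravel()]
    P=(c['E']+rays(c,px)*c['depth'].ravel()[:,None]).reshape(400,640,3)
    m=((abs(P[...,2]-z)<tol)&(np.hypot(P[...,0]-xy[0],P[...,1]-xy[1])<rad+25)&(c['depth']>0)).astype(np.uint8)
    k=cv2.findContours(m,cv2.RETR_EXTERNAL,cv2.CHAIN_APPROX_NONE)[0]
    k=max(k,key=lambda a:len(cv2.convexHull(a)) and cv2.contourArea(cv2.convexHull(a)))[:,0]
    Q=onplane(c,cv2.convexHull(k)[:,0],z)[:,:2]
    (x,y),r=cv2.minEnclosingCircle(Q.astype(np.float32))
    return np.array([x,y]),2*r,np.median(P[...,2][m>0])
E
python3 - <<'E'
from h import *
c=cam('top')
for n,p,z,d in [('pile',(236,168),86,38),('s',(316,250),42,33),('m',(198,274),50,43),('l',(451,276),58,53),('L',(395,165),66,63),('bot',(312,168),80,42),('pbot',(304,207),80,42)]:
    xy=onplane(c,p,z)[0,:2]; print(n,xy.round(1),end=' ')
    try: print(disc(c,xy,z,d/2,5))
    except Exception as e: print(e)
print(bot.tip_reach)
E
```

```text
pile [635.7 172.2] (array([639.81054688, 184.44807434]), 39.01325607299805, np.float64(86.59156306387513))
s [466.    9.4] (array([465.28378296,   9.36239624]), 31.791906356811523, np.float64(42.292028314361914))
m [415.1 259.6] (array([411.85327148, 263.98297119]), 44.46750259399414, np.float64(50.11831850714469))
l [ 412.  -272.9] (array([ 408.79724121, -276.11419678]), 56.112491607666016, np.float64(58.03718495624969))
L [ 643.9 -156.2] (array([ 645.27099609, -156.31062317]), 63.96775436401367, np.float64(65.98731744131737))
bot [635.9  16.6] (array([638.54785156,  17.95876122]), 20.733211517333984, np.float64(80.65321973950347))
pbot [555.9  32.9] (array([557.13623047,  34.6696167 ]), 19.98964500427246, np.float64(80.88610181229029))
19.0
```

View pics/wrist0.png

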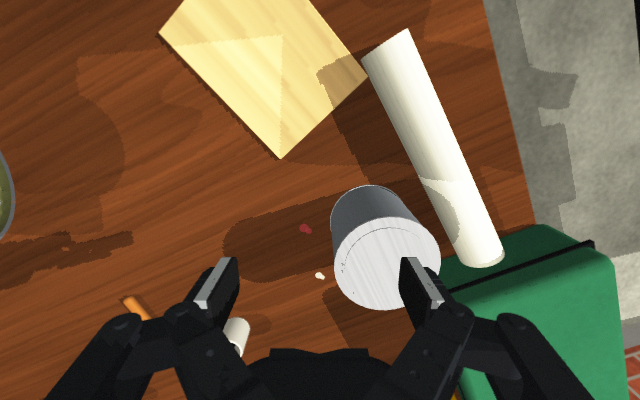

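```bash
cat > look.py <<'E'
from h import *
import json
W={'l':((409,-276),58,53),'L':((645,-156),66,63),'s':((465,9),42,33),'m':((412,264),50,43),'pile':((640,184),86,38)}
out={}
bot.servo_line([233.7,400,300])
ims=[]
for n,(xy,z,d) in W.items():
    bot.move_to([*xy,z+120],down(np.pi)); c=cam('wrist'); ims.append(c['image'])
    p,dd,zz=disc(c,xy,z,d/2); print(n,p.round(1),round(dd,1),zz.round(1),bot.read_state()['clock'])
    out[n]=p.tolist()
    if n=='pile': 
        for z2,d2 in((69,48),(52,58),(35,68)): print(disc(c,xy,z2,d2/2))
json.dump(out,open('pos.json','w'))
cv2.imwrite('pics/pile1.png',ims[-1]); cv2.imwrite('pics/pots1.png',cv2.resize(np.vstack([np.hstack(ims[:2]),np.hstack(ims[2:4])]),(800,500)))
E
python3 look.py
```

```text
l [ 411.6 -279.1] 53.4 58.6 3.65
L [ 647.9 -158.6] 63.4 66.6 4.7333
s [467.1   9.4] 33.6 42.6 5.75
m [413.6 263.7] 43.5 50.6 6.8167
pile [641.9 183.9] 38.7 86.9 7.8333
(array([641.15032959, 186.48500061]), 48.14769744873047, np.float64(69.92960742714638))
(array([641.51062012, 186.11387634]), 58.029396057128906, np.float64(52.85022899305676))
(array([642.80633545, 183.99226379]), 67.69241333007812, np.float64(35.96562792083512))
```

View pics/pile1.png

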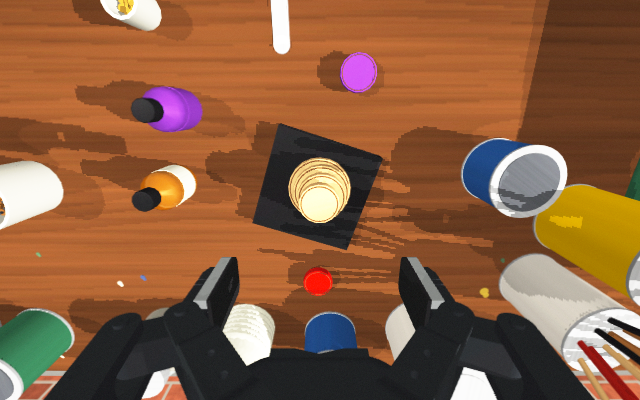

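View pics/pots1.png

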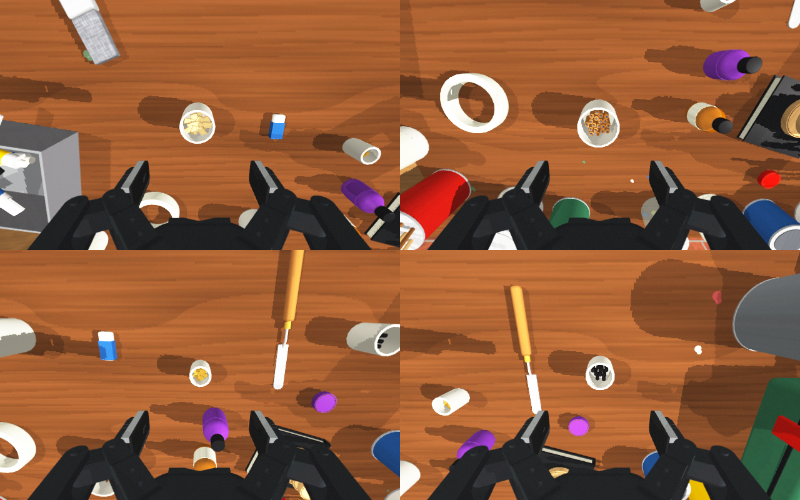

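The wrist views confirm the contents: wedges in large, stubs in largest, tacks in small, charcoal in medium. The pile is beech, with its top at (319,203), and the red and purple discs lie clear of it. Measured diameters and heights match the description. Now picking the top lid.

```bash
cat >> h.py <<'E'
import json
Q=down(np.pi)
D={'s':38,'m':48,'l':58,'L':68}; H={'s':42,'m':50,'l':58,'L':66}; TOP={'s':86,'m':69,'l':52,'L':35}
def retr(w): return 76-np.sqrt(76**2-(w/2)**2)
def pick(n,xy):
    d=D[n]; und=TOP[n]-10; z=und-3+19-0.7*retr(d)
    bot.move_gripper(min(d+15,85),25)
    bot.move_to([*xy,z+25],Q)
    hit=bot.servo_line([*xy,z],speed=60,until_force=5)
    bot.move_gripper(d-8,25); s=bot.read_state()
    bot.servo_line([*xy,z+80],speed=150)
    s2=bot.read_state(); print('pick',n,'hit',hit,'z',z,s['ee_pos'].round(1) if hasattr(s['ee_pos'],'round') else s['ee_pos'],'w',s['grip_width'],s2['grip_width'],s2['clock'])
    c=cam('wrist'); cv2.imwrite(f'pics/held_{n}.png',c['image'])
    e=np.array(s2['ee_pos']); ztop=e[2]-s['ee_pos'][2]+TOP[n]
    p,dd,zz=disc(c,e[:2],ztop+.8,d/2,4); print('held',(p-e[:2]).round(2),round(dd,1),zz-ztop)
    return s['ee_pos'][2]-TOP[n]   # TCP above lid top
def place(n,xy,off):
    z=H[n]+10+off
    bot.move_to([*xy,z+40],Q); bot.servo_line([*xy,z+10],speed=150)
    hit=bot.servo_line([*xy,z+.3],speed=30,until_force=4); s=bot.read_state()
    print('place',n,'hit',hit,'above home',s['ee_pos'][2]-z,s['ft_force'],s['clock']); return hit
def release(n,xy):
    bot.move_gripper(min(D[n]+15,85)); z=bot.read_state()['ee_pos'][2]
    bot.servo_line([*xy,z+60],speed=150)
def look(xy,z,d,name=None,dz=120):
    bot.move_to([*xy,z+dz],Q); c=cam('wrist')
    if name: cv2.imwrite(f'pics/{name}.png',c['image'])
    r=disc(c,xy,z+.7,d/2); print('look',r[0].round(1),round(r[1],1),r[2]); return r[0],c
E
python3 - <<'E'
from h import *
P=json.load(open('pos.json'))
print(pick('s',P['pile']))
E
```

```text
pick s hit False z 90.31067850455864 [642.1 183.9  90.9] w 35.56907133309392 35.55637974346767 10.25
held [-5.19 -3.85] 57.1 0.8807984435133847
4.886061974540681
```

View pics/held_s.png

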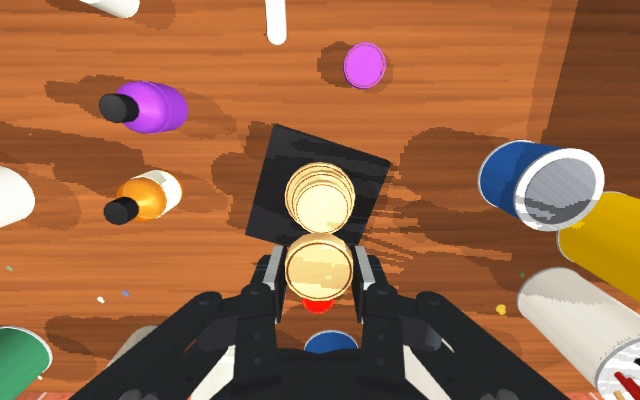

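The 38 mm lid is held level at (319,270). The three-lid pile at (320,198) is intact. The depth mask also picked up the fingers, so I'll add a beech colour condition for the held lid.

```bash
cat >> h.py <<'E'
_d0=disc
def heldc(c,e,ztop,d):
    im=c['image'].astype(int); bad=~((im[...,2]>150)&(im[...,1]>110)&(im[...,2]-im[...,0]>35))
    c=dict(c); c['depth']=np.where(bad,0,c['depth']); return _d0(c,e[:2],ztop+.8,d/2,4)
E
sed -i 's/p,dd,zz=disc(c,e\[:2\],ztop+.8,d\/2,4)/p,dd,zz=heldc(c,e,ztop,d)/' h.py
python3 - <<'E'
from h import *
c=cam('wrist'); s=bot.read_state(); e=np.array(s['ee_pos']); r=heldc(c,e,e[2]-4.89,38); print(r[0]-e[:2],r[1:], e)
E
```

```text
[-0.76357949 -0.10288244] (39.484947204589844, np.float64(164.76237394381)) [641.37014687 183.73412329 168.72779642]
```

```bash
python3 - <<'E'
from h import *
P=json.load(open('pos.json'))
xy=np.array(P['s'])+[.7,.1]
hit=place('s',xy,4.886)
release('s',xy)
look(P['s'],52,38,'done_s')
E
```

```text
place s hit False above home 0.347270974152714 [0.88401273 0.46298426 0.19568121] 12.1833
look [467.5   9.4] 38.5 52.90079961957828
```

View pics/done_s.png

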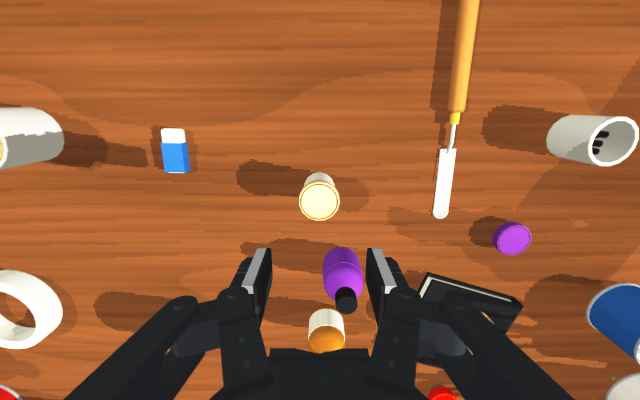

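The lid is home on the small pot at (319,200), flat and with its top at 52 mm. The same routine next for the 48 and 58 mm lids, with guards.

```bash
cat > do.py <<'E'
import sys
from h import *
P=json.load(open('pos.json'))
import h
for n in sys.argv[1:]:
    p,_=look(np.array([641.5,185.]),TOP[n],D[n]); assert abs(p-[641.5,185]).max()<12
    off=pick(n,p)
    c=cam('wrist'); e=np.array(bot.read_state()['ee_pos']); r=heldc(c,e,e[2]-off,D[n]); o=r[0]-e[:2]
    print('o',o,r[1:]); assert abs(r[1]-D[n])<3 and abs(o).max()<6
    xy=np.array(P[n])-o
    hit=place(n,xy,off)
    if hit: print('HIT, stop'); break
    release(n,xy)
    look(np.array(P[n]),H[n]+10,D[n],'done_'+n)
E
python3 do.py m l
```

```text
look [641.3 186.6] 48.6 69.90793956384533
pick m hit False z 72.27771785649585 [641.6 186.7  72.9] w 45.55742441019142 46.28914586895239 16.7167
held [-0.6 -0.2] 49.2 0.8694673130993351
o [-0.68476047 -0.20941346] (49.41093826293945, np.float64(147.7204963789241))
place m hit False above home 0.3621497910146161 [-0.09721071 -0.13878267 -0.04482439] 18.6083
look [414.2 263.6] 48.4 60.95433855495985
look [641.7 186. ] 58.3 52.91531460626932
pick l hit False z 53.97468861111375 [642.  186.1  54.6] w 55.78690248843101 56.10711154081646 23.1333
held [-0.73 -0.21] 59.4 0.8772309166591299
o [-0.64998465 -0.44231482] (59.26747131347656, np.float64(130.69132243425943))
place l hit True above home -0.07289030734298763 [-0.20247064 -0.51882287  5.47891181] 25.875
HIT, stop
```

The force stop came at home height (−0.07 mm), so it's the disc landing on the rim. Releasing, checking, then the last lid.

```bash
python3 - <<'E'
from h import *
P=json.load(open('pos.json'))
release('l',np.array(bot.read_state()['ee_pos'])[:2]); look(np.array(P['l']),68,58,'done_l')
E
sed -i "s/if hit:/if hit and bot.read_state()['ee_pos'][2]-(H[n]+10+off)>0.8:/" do.py
python3 do.py L && python3 - <<'E'
import cv2,numpy as np
from h import *
bot.move_to([420,0,330],Q)
c=cam('top'); 
for n,xy in json.load(open('pos.json')).items():
    if n!='pile': r=disc(c,xy,H[n]+10,D[n]/2,5); print(n,r)
s=cam('scene')['image']
cv2.imwrite('pics/final.png',cv2.resize(np.vstack([c['image'],s]),(480,600)))
a=[cv2.imread(f'pics/done_{n}.png') for n in 'mlL']; cv2.imwrite('pics/done.png',cv2.resize(np.hstack([i[80:330,200:460] for i in a]),(780,250)))
print(bot.read_state()['clock'])
E
```

```text
look [ 412.1 -278.9] 58.2 68.96380303306758
look [642.7 184.3] 68.2 35.92785941414519
pick L hit False z 35.37940731030601 [643.  184.3  36.1] w 65.51454023965948 65.75733713243922 31.35
held [-0.53  0.06] 69.0 0.8766463147067469
o [-0.61645499 -0.24245336] (69.20217895507812, np.float64(113.67316541264098))
place L hit True above home -0.004273141972703343 [-1.02876575  0.0701406   5.72555382] 33.5
look [ 648.3 -158.4] 68.0 76.9495525491676
l (array([ 410.79141235, -276.31350708]), 60.33472442626953, np.float64(68.55316343748291))
L (array([ 645.84173584, -156.57632446]), 68.34170532226562, np.float64(76.61648712933066))
s (array([465.3538208 ,   9.59868622]), 37.29713439941406, np.float64(52.58609985926313))
m (array([413.6774292 , 264.21188354]), 50.555137634277344, np.float64(60.983621606656925))
36.0417
```

View pics/done.png

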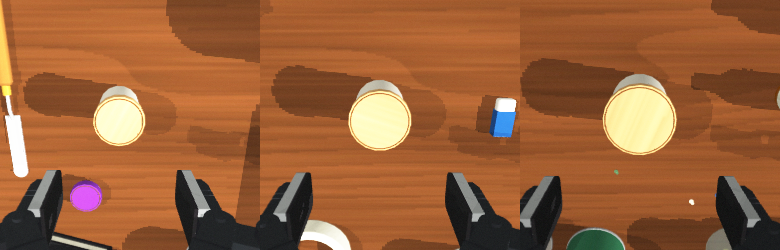

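View pics/final.png

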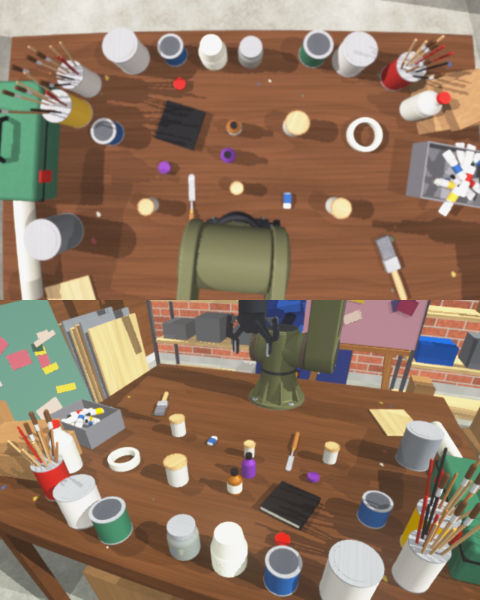

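All four pots are lidded, at (297,123), (341,208), (237,188) and (148,207) in the top half. The sketchbook is empty and the amber bottle is standing at (234,128). Handing in.

```bash
python3 -c "
from rig import bot
print(bot.finish_job())"
```

```text
the job is handed in; nothing more can be done
None
```

All four lids are on their matching pots, flat and at home height by the wrist camera. The pots and amber bottle are still standing, and I handed the job in at about 36 s on the robot's clock; no verdict came back.

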